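# Fit the nested double lid, then lift only the outer cover

## Robot

A 7-joint arm with a two-finger parallel gripper is mounted at the origin on a cart in front of the work surface, level with it; the furniture and walls round the work are solid. World frame = base frame: x ahead of the robot, y to its left, z up, the work surface at z = 0. Lengths are in mm, angles in degrees, forces in N, time in s.
With the tool pointing down it reaches from about 425 to 800 mm from the base axis. Payload 8.3 kg.
Tool frame: the origin (TCP) lies midway between the tips of the shut fingers; the grasp point (between the pads) lies 19 mm behind it; z points along the fingers, y is the direction in which the jaws open and shut (so a half turn about z gives the same grasp; the last joint's range is limited). The gripper opens to 85 mm and grips with 20 to 120 N. Pads are 22 mm wide; open, the fingers measure 114 mm over their backs; the gripper's body (76 mm by 85 mm) begins 54 mm behind the grasp point. The pads swing forward as they close: fully open they stand 13 mm farther back than shut.
Start: joints at [70.823, 21.967, 0.94, 78.501, -0.361, 79.538, -2.664], TCP at [167.83, -602.025, 207.279] pointing down, gripper open.
Joint ranges: [-169.22, 169.22], [-14.56, 117.87], [-87.37, 89.26], [10.42, 133.3], [-82.24, 262.24], [0.94, 117.77], [-172.7, 172.7]. Speed limits (degrees/s): [136.94, 136.94, 172.46, 172.46, 180, 180, 180].

## Interface

Orientations are given as [roll, pitch, yaw] about the fixed x, y, z axes, in that order (R = Rz(yaw) Ry(pitch) Rx(roll)).
In Python, from bench import readout, camera, get_calibration, finish_job gives the robot as it stands.
- The arm moves only by the tool apply_moves, never from a script. Its arguments are lists of equal length, an entry for each row: "xyz": the shift along the world's x, y, z in cm, a list of three; "roll": the turn about the world's z in units of 10 degrees (1.0 is 10 degrees). In form: {"xyz": [[tx, ty, tz], ...], "roll": [roll, ...]}. A call has 1 to 10 rows; each row shifts and turns the commanded pose from where the row before left it; what a row does not reach is not made up. A row lasts 1/8 s, in which the tool goes at most 62.5 mm and 10.7 degrees, less where a joint would pass 70% of its speed; a pose out of reach is approached as far as the arm can. A call with a gripper value outside its range is refused whole. "claw" is the finger opening in cm, from 0 to 8.54, set as the call begins (left out, the last holds). The fingers move at their own pace and stop on an object; the grip force is fixed at half the most. Time passes only in rows, so rows that do not move let the fingers close. It gives the time, the measured TCP pose, the force and the opening at its end, in the units of the state.
- readout.get_state(): the state, without advancing time (a new reading comes with each control period).
- camera(name): name is "side" or "top" or "wrist"; returns (picture, depth): 384x512x3 uint8, red, green, blue; 384x512 float32, mm along the optical axis (not along the pixel's ray), 0 where there is no reading.
- get_calibration(name): a dict with "camera_matrix" (3x3 intrinsics, pixels), "origin" and "attitude" of the camera in the world. Camera axes: x right, y down, z forward; pixel columns grow to the right and rows downward; lengths in mm; the calibration is good to about 2 mm. A picture is of the moment at which its call begins: read the wrist's pose just before it. get_calibration takes no time and is no camera call; for the wrist camera it gives the pose at the moment of the call.
- finish_job(): hands the job in, once; it reports no verdict.
The state is a dict: "t": time; "q": joint angles; "dq": joint speeds; "joint_torque": joint torques, N m; "tool_pos": TCP position; "eef_rot": TCP orientation; "wrist_force": force on the tool from outside, world axes, zero at the start; "wrist_torque": the same for the moment, N m; "gripper_width": finger opening in mm.
Only numpy, scipy, OpenCV 4.12 (cv2) and the standard library are available. Lean on these libraries where they do the work, as an engineer would, in place of code of your own. Each camera call takes 0.05 s, during which the arm holds its last target. There are 200 camera calls.

## Task

The open canister needs its inner lid on, while the outer cover is wanted for washing. Take the nested lid pair by the inner lid's knob, slide it out from under the rack's slotted plate and lower it, still nested, onto the canister until the inner lid is fully home in the mouth. Let go of the knob, grip the outer cover by its collar and lift it off alone, leaving the inner lid seated and the canister and the things around where they were; finish while still holding the cover level, straight above the canister and clear of the knob's top, without letting go or putting it down.

Things in the scene. Friction and masses are not known exactly. Their poses are not given: they have to be found in the camera images.
- canister: Loose open round steel canister, 92 mm outside diameter, 100 mm tall, wall 3 mm, mouth 86 mm across, about 0.9 kg. Origin: centre of its underside, on the table; z up along its axis. With the inner lid fully home, the inner lid's origin is 86 mm above this origin, on the same axis.
- lid_rack: Fixed low dark-steel lid rack, 135x140x40 mm (x, y, z). Origin: centre of underside, below the stored pair's axis (to 5 mm). Floor 4 mm; walls at y=+-65 and x=+65 mm; open side -x, towards the robot. Plate above the cover, z 34-40 mm (8 mm free), x -35 to +70 mm, has a slot y=+-29 mm, open at -x, for collar and knob. Pair slid along rack -x is free to lift once its axis is at x=-100 mm or beyond.
- inner_lid: Loose steel inner lid, 0.18 kg, nested in the cover, stored on the rack's floor. Origin: centre of plug's underside; z up. Plug 80 mm diameter, z 0-14 mm, 74 mm at its chamfered foot; flange 98 mm, z 14-18 mm, rests on the canister's rim; round upright black knob 22 mm diameter, z 18-78 mm, stands through the cover's hole, 30 mm above its collar. Lifted by the knob it carries the cover along.
- knob_top (a point): Centre of the top end of the inner lid's knob (inner lid z = 78 mm). The free part to grip is the 30 mm below it.
- outer_cover: Loose steel outer cover, 0.15 kg, 111 mm diameter, lying on the inner lid's flange (3.5 mm sideways play). Origin: centre of skirt's lower edge; z up. Skirt inside 105 mm, z 0-14 mm; top plate z 14-18 mm with 32 mm central hole; round collar 42 mm outside, z 18-44 mm, round the hole. Nested, its origin is 4 mm above the inner lid's.
- collar_top (a point): Centre of the top edge of the cover's collar (cover z = 44 mm). The collar can be gripped from above over its 26 mm height with the knob standing between the fingers, 30 mm above the collar.
- ramekin_salt: Bystander: white ramekin, 66 mm diameter, 38 mm tall, origin at centre of its underside. Leave where it is.
- kitchen_timer: Bystander: round red kitchen timer, 67 mm diameter, 54 mm tall, origin at centre of its underside. Leave where it is.
- tin_2: Bystander: low food tin, 75 mm diameter, 58 mm tall, origin at centre of its underside. Leave where it is.
Not all that is in view belongs to the job. Leave any green or purple look-alike of the inner_lid alone.

How it is judged (in metres and radians):
On the way, in this order (a step that is already met when the one before it is completed fails the run):
1. the nested pair is out of the rack and lifted (z of outer_cover in the frame of inner_lid between 0 and 0.01 m and horizontal distance between outer_cover and inner_lid below 0.008 m and horizontal distance between inner_lid and lid_rack above 0.09 m and height (world z) of inner_lid above 0.05 m), for 0.1 s.
2. the nested pair is seated on the canister and let go (z of inner_lid in the frame of canister between 0.083 and 0.089 m and horizontal distance between inner_lid and canister below 0.006 m and angle between the z axis of inner_lid and the z axis of canister, either way round below 0.06 rad and z of outer_cover in the frame of inner_lid between 0 and 0.01 m and horizontal distance between outer_cover and inner_lid below 0.008 m and contact force between the fingers and inner_lid below 0.2 N and contact force between the fingers and outer_cover below 0.2 N), for 0.1 s.
At the end, for the whole second after the job is handed in: Inner lid seated (83-89 mm above canister origin, 6 mm, 0.06 rad), touched by neither fingers nor cover; canister upright within 30 mm of its start; cover held still in the fingers, level to 0.15 rad, axis within 30 mm of the canister's, origin 85 mm or more above the inner lid's (z of inner_lid in the frame of canister between 0.083 and 0.089 m and horizontal distance between inner_lid and canister below 0.006 m and angle between the z axis of inner_lid and the z axis of canister, either way round below 0.06 rad and z of outer_cover in the frame of inner_lid above 0.085 m and horizontal distance between outer_cover and canister below 0.03 m and angle between outer_cover's own z axis and vertical below 0.15 rad and contact force between the fingers and outer_cover above 2 N and contact force between each of outer_cover, the fingers and inner_lid below 0.2 N and contact force between outer_cover and canister below 0.2 N and linear speed of each of outer_cover, inner_lid below 0.02 m/s and angle between canister's own z axis and vertical below 0.05 rad and distance of canister from where it was at the start of the episode below 0.03 m); the arm keeps its last pose, push and grip.
It fails at once if cover and inner lid come apart while the inner lid is not seated on the canister ((z of outer_cover in the frame of inner_lid above 0.02 m or horizontal distance between outer_cover and inner_lid above 0.05 m) and not (z of inner_lid in the frame of canister between 0.083 and 0.089 m and horizontal distance between inner_lid and canister below 0.006 m and angle between the z axis of inner_lid and the z axis of canister, either way round below 0.06 rad)).
It fails at once if the canister is shoved more than 40 mm or tipped (distance of canister from where it was at the start of the episode above 0.04 m or angle between canister's own z axis and vertical above 0.2 rad).
It fails at once if a bystander is moved more than 30 mm (distance of any of ramekin_salt, kitchen_timer, tin_2 from where it was at the start of the episode above 0.03 m).
It also fails if it takes over 61 s, if anything falls off the work surface, if the arm or the gripper's body presses on something with over 40 N, if the wrist force passes 120 N, or if a joint passes its speed limit or range.

## Working session

There is one attempt and no reset: what is moved stays moved. The work goes in short steps, Python scripts to look and compute and a tool call to move; the robot and the scene stay as the last step left them, time stands still between calls to the robot, and variables do not carry over. Pictures are saved under pics/ and viewed, about 8 in all and at most 12, crops included, and the job is handed in when it is done.

Besides the shell and the picture viewer there is one more tool, called after "Emit:" as a command line: name --pt "numbers of a row" for each row, then --argument value for the rest. apply_moves: Moves the arm, as the interface text tells. Its arguments: {"type":"object","properties":{"xyz":{"type":"array"},"roll":{"type":"array"},"claw":{"type":"number"}},"required":["xyz","roll"]}

```bash
mkdir -p pics
cat > h.py <<'E'
import numpy as np, cv2
from bench import readout, camera, get_calibration, finish_job
from scipy.spatial.transform import Rotation as R
def cal(n):
    c=get_calibration(n); K=np.array(c["camera_matrix"]); o=np.array(c["origin"],float); A=np.array(c["attitude"],float)
    if A.shape!=(3,3): A=R.from_euler('xyz',A,degrees=True).as_matrix()
    return K,o,A
def cloud(n,d,c):
    K,o,A=c; v,u=np.mgrid[:d.shape[0],:d.shape[1]]
    P=np.stack([(u-K[0,2])/K[0,0]*d,(v-K[1,2])/K[1,1]*d,d],-1)
    return P@A.T+o
def ray(c,u,v,z):
    K,o,A=c; r=A@np.array([(u-K[0,2])/K[0,0],(v-K[1,2])/K[1,1],1]); return o+r*(z-o[2])/r[2]
def save(n,p): cv2.imwrite(f"pics/{n}.png",p[:,:,::-1])
E
python3 - <<'E'
from h import *
print(get_calibration("top"))
print(readout.get_state())
ps=[]
for n in("top","side"):
    c=cal(n);p,d=camera(n);np.savez(n,p=p,d=d,K=c[0],o=c[1],A=c[2]);save(n,p);print(n,c[1],c[2].round(2).tolist())
E
```

```text
{'camera_matrix': array([[353.38872164,   0.        , 255.47371375],
       [  0.        , 353.38872164, 192.78190872],
       [  0.        ,   0.        ,   1.        ]]), 'origin': array([462.39522084,  24.80985617, 934.3351593 ]), 'attitude': array([-170.99919711,   -1.62253984,  -90.67079739])}
{'t': 0.0, 'q': array([70.82504011, 22.01828301,  0.93915824, 78.56228006, -0.36276872,
       79.53563676, -2.66474825]), 'dq': array([ 0.0878983 , -0.10957512,  0.13957023,  0.023652  , -0.02071456,
       -0.1041859 , -0.00655589]), 'joint_torque': array([-2.33396423e-05, -6.27591920e+01,  8.44345316e-01, -3.71831095e+01,
        1.65677100e-02,  1.42276267e-02, -1.00892798e-06]), 'tool_pos': array([ 167.66001127, -601.52767872,  206.23836717]), 'eef_rot': array([-1.79886589e+02,  7.48555106e-04,  1.55729521e+01]), 'wrist_force': array([ 0.0406824 , -0.64695278, -0.69017494]), 'wrist_torque': array([ 0.00197326, -0.03590521,  0.05579415]), 'gripper_width': 85.48102103847175}
top [462.39522084  24.80985617 934.3351593 ] [[-0.01, -0.99, 0.16], [-1.0, 0.01, -0.03], [0.03, -0.16, -0.99]]
side [ 433.51114955 -795.36930087  573.16362799] [[0.98, -0.1, 0.18], [-0.21, -0.49, 0.85], [0.0, -0.87, -0.5]]
```

View pics/top.png

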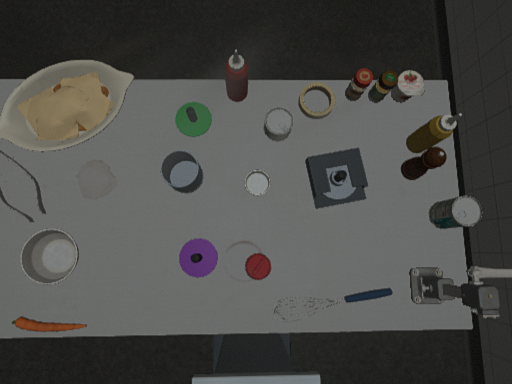

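View pics/side.png

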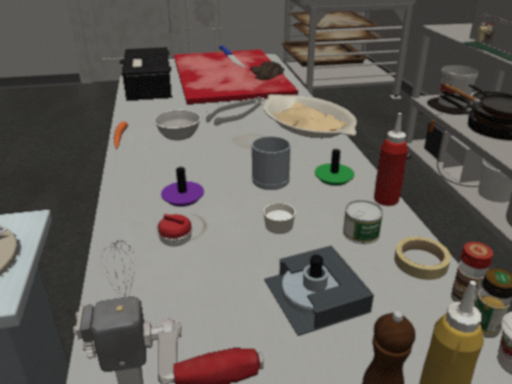

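Top view: rack with the pair at px (337,178), knob at about (340,176), open canister at (182,172), ramekin (257,183), tin (279,123), timer (258,266). The green and purple look-alikes are at (193,119) and (198,258). The side view agrees.

```bash
cat > m.py <<'E'
from h import *
def fit(X):
    A=np.c_[2*X,np.ones(len(X))];s=np.linalg.lstsq(A,(X**2).sum(1),rcond=None)[0];return s[:2],np.sqrt(s[2]+s[0]**2+s[1]**2)
for n in("top","side"):
    f=np.load(n+".npz");c=(f['K'],f['o'],f['A']);W=cloud(n,f['d'],c);p=f['p'].astype(int);W[f['d']<=0]=np.nan
    T=c
    t=ray((np.load('top.npz')['K'],np.load('top.npz')['o'],np.load('top.npz')['A']),182,165,100)
    r=ray((np.load('top.npz')['K'],np.load('top.npz')['o'],np.load('top.npz')['A']),338,178,40)
    print(n,'can guess',t.round(),'rack guess',r.round())
    z=W[...,2];dist=lambda q:np.hypot(W[...,0]-q[0],W[...,1]-q[1])
    m=(dist(t)<75)&(z>90)&(z<112);X=W[m]
    print(' rim',m.sum(),'zmed',np.median(X[:,2]).round(1),'circle',cv2.minEnclosingCircle(X[:,:2].astype(np.float32)),fit(X[:,:2]))
    m=(dist(r)<120)&(z>70)&(z<95);X=W[m];print(' knob',m.sum(),X[:,:2].mean(0).round(1),X[:,:2].min(0).round(),X[:,:2].max(0).round(),np.percentile(X[:,2],[50,95]).round(1))
    m=(dist(r)<110)&(z>46)&(z<60);X=W[m];print(' collar',m.sum(),X[:,:2].mean(0).round(1),X[:,:2].min(0).round(),X[:,:2].max(0).round(),np.median(X[:,2]).round(1))
    m=(dist(r)<120)&(z>36)&(z<44);X=W[m];print(' plate',m.sum(),np.median(X[:,2]).round(1),cv2.minAreaRect(X[:,:2].astype(np.float32)))
    m=(dist(r)<120)&(z>1.5)&(z<44)&(p.max(-1)<95);X=W[m];print(' rackall',m.sum(),cv2.minAreaRect(X[:,:2].astype(np.float32)))
f=np.load("top.npz");s=f['p'][90:250,150:400];cv2.imwrite("pics/crop.png",cv2.resize(s[:,:,::-1],None,fx=3.2,fy=3.2,interpolation=2))
E
python3 m.py
```

```text
top can guess [663. 176. 100.] rack guess [ 641. -217.   40.]
 rim 217 zmed 98.5 circle ((656.5656127929688, 182.47775268554688), 45.99917984008789) (array([656.16825128, 182.03478204]), np.float64(44.194102804097795))
 knob 66 [ 643.4 -216.2] [ 634. -228.] [ 654. -207.] [80.8 83.6]
 collar 98 [ 640.4 -213.2] [ 624. -238.] [ 663. -197.] 50.7
 plate 1529 39.5 ((660.3560180664062, -216.42478942871094), (106.47257232666016, 140.7429656982422), 10.460156440734863)
 rackall 2165 ((651.457275390625, -225.154296875), (144.51080322265625, 155.33242797851562), 10.692586898803711)
side can guess [663. 176. 100.] rack guess [ 641. -217.   40.]
 rim 324 zmed 95.9 circle ((656.0140991210938, 183.15304565429688), 49.38418197631836) (array([657.39857906, 181.02934575]), np.float64(44.17100191296214))
 knob 145 [ 643.2 -221.7] [ 634. -231.] [ 655. -208.] [79.7 81.6]
 collar 242 [ 642.2 -225.1] [ 624. -240.] [ 665. -198.] 50.5
 plate 2559 38.8 ((661.2030639648438, -217.63970947265625), (108.1181411743164, 142.86993408203125), 9.83163070678711)
 rackall 4496 ((645.7490844726562, -220.89535522460938), (134.2412872314453, 142.10507202148438), 10.061002731323242)
```

View pics/crop.png

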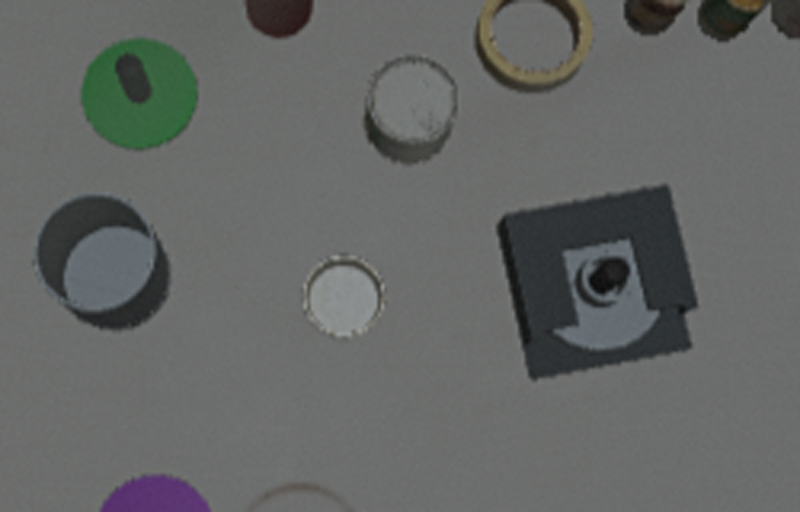

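Knob and rack agree between the two views: knob about (643,-219), top near z=82, rack yaw about +10°. Canister is at about (656.5,182). The grey and red object lies near the first path, so I'm checking its height before moving.

Run:
```python
from h import *
H={}
for n in("top","side"):
    f=np.load(n+".npz");c=(f['K'],f['o'],f['A']);W=cloud(n,f['d'],c);W=W[f['d']>0]
    for x,y,z in W:
        if 100<x<850 and -750<y<350:
            k=(int(x//50)*50,int(y//50)*50);H[k]=max(H.get(k,0),z)
ys=range(-750,350,50);print('y   ',*[f"{y:5d}" for y in ys])
for x in range(800,50,-50):print(x,*[f"{H.get((x,y),-1):5.0f}" for y in ys])
```

```text
y     -750  -700  -650  -600  -550  -500  -450  -400  -350  -300  -250  -200  -150  -100   -50     0    50   100   150   200   250   300
800    -1    -1    -1     3     3     4     4     4     5     4    27    27    57    60    59     4     4    75    80    23     4    46
750    -1    -1    -1     2     3   206   210     6     3     4     5     4    59    61    61     5     3    22    21    20     5     4
700    -1    -1    -1     2     3   210   212     3     5    43    44    44    41     6     4     4     5     4   101     3     4     4
650    -1    -1    -1     1     4   139   162     9     4    44    83    49    42     4    40    39     4   103   102   102     4     5
600    -1    -1    -1     2     3     4   131     4     4    43    84    53    43     5    42    40     5   104   102   102     3     4
550    -1    -1    -1     0   112   111     4     5     4    24    28    43     4     5     4     4     4     5     4     3     5     4
500    -1    -1    -1     1   112   112     4     4     4     3     3     5     5     5     4     4     4     6     4     5     5     3
450    -1  
[... 376 characters left out ...]
19     4     5     4
300    -1    -1    -1     0     3   244   246     4    24    29    28    40    56    58    39     4     4     6     3     4     4     4
250    -1    -1    -1     2     4     3     4     3     4     3     3     4    47    49    33     4     4     4     6     4     3     3
200    -1    -1    -1    -1    -1    -1    -1    -1    -1     0     0    -1     0     0    -1    -1    -1    -1    -1    -1    -1    -1
150    -1    -1    -1    -1    -1    -1    -1    -1    -1    -1    -1     2     1     2     2     2     3     1     2    -1    -1    -1
100    -1    -1    -1    -1    -1    -1    -1    -1    -1    -1    -1     2     4    11    15    14    13     3     2    -1    -1    -1
```

Mixer is 260 tall at (300–450, -400…-560), so I go up first, then across.

Emit:
apply_moves --pt "0 0 5" --pt "0 0 5" --pt "0 0 5" --pt "0 0 0" --roll '[0,0,0,0]'

```text
t: 0.6
tool_pos: [168.2, -603.3, 361.9]
eef_rot: [179.6, -0.0, 15.6]
wrist_force: [-0.5, -0.2, -0.6]
gripper_width: 85.3
```

Emit:
apply_moves --pt "4 3.2 0" --pt "4 3.2 0" --pt "4 3.2 0" --pt "4 3.2 0" --pt "4 3.2 0" --pt "4 3.2 0" --pt "4 3.2 0" --pt "4 3.2 0" --pt "4 3.2 0" --pt "4 3.2 0" --roll '[0,0,0,0,0,-0.2,-0.2,-0.1,0,0]'

```text
t: 1.85
tool_pos: [568.7, -280.8, 356.0]
eef_rot: [-179.9, 0.1, 10.6]
wrist_force: [-1.0, -0.4, 0.0]
gripper_width: 85.1
```

Emit:
apply_moves --pt "4 3.2 0" --pt "3.3 3.1 -3" --pt "0 0 -6" --pt "0 0 -4" --pt "0 0 0" --pt "0 0 0" --roll '[0,0,0,0,0,0]'

```text
t: 2.6
tool_pos: [641.3, -219.3, 229.0]
eef_rot: [180.0, -0.1, 10.6]
wrist_force: [-0.1, 0.2, 0.5]
gripper_width: 85.4
```

Run:
```python
from h import *
s=readout.get_state();print(s['tool_pos'],s['eef_rot'])
c=cal("wrist");p,d=camera("wrist");save("w1",p);W=cloud("w",d,c);W[d<=0]=np.nan;z=W[...,2]
print(c[1],c[2].round(2).tolist())
dist=np.hypot(W[...,0]-643,W[...,1]+219)
for a,b,n in((72,95,'knob'),(47,60,'collar')):
    m=(dist<60)&(z>a)&(z<b);X=W[m];print(n,m.sum(),X.mean(0).round(1),X[:,:2].min(0).round(1),X[:,:2].max(0).round(1),np.median(X[:,2]))
```

```text
[ 641.33129024 -219.33615378  229.03681675] [ 1.79959399e+02 -9.71078781e-02  1.05555660e+01]
[ 719.23948715 -205.27729708  396.49664163] [[0.18, -0.94, -0.3], [-0.98, -0.17, -0.06], [0.0, 0.31, -0.95]]
knob 376 [ 644.  -219.    81.7] [ 632.6 -229.7] [ 653.4 -208.8] 82.24424474658551
collar 496 [ 645.8 -218.9   52.3] [ 622.5 -239.8] [ 663.3 -198.8] 52.39318162466947
```

View pics/w1.png

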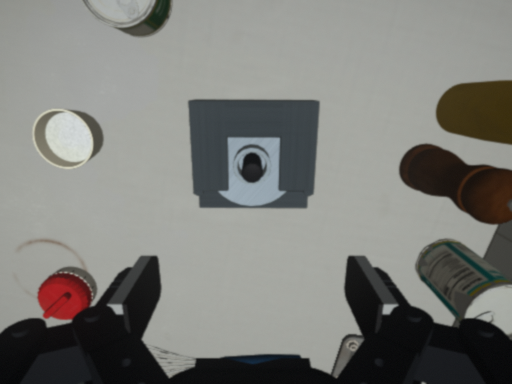

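Wrist view: knob centred at px (253,165), measured (643,-219), top z≈82, collar top z≈52, and the rack squared to the jaws. Lowering.

Emit:
apply_moves --pt "0.2 0 -6" --pt "0 0 -6" --pt "0 0 -3.5" --pt "0 0 -1.8" --pt "0 0 0" --pt "0 0 0" --roll '[0,0,0,0,0,0]'

```text
t: 3.4
tool_pos: [644.6, -219.5, 57.1]
eef_rot: [179.9, -0.2, 10.6]
wrist_force: [0.5, -0.5, -0.2]
gripper_width: 85.3
```

Emit:
apply_moves --claw 1.5 --pt "0 0 0" --pt "0 0 0" --pt "0 0 0" --pt "0 0 0" --pt "0 0 0" --pt "0 0 0" --pt "0 0 0" --pt "0 0 0" --roll '[0,0,0,0,0,0,0,0]'

```text
t: 4.4
tool_pos: [643.1, -218.7, 54.7]
eef_rot: [-180.0, -0.0, 10.6]
wrist_force: [-1.9, 1.4, 6.1]
gripper_width: 17.2
```

Emit:
apply_moves --claw 0 --pt "0 0 0" --pt "0 0 0" --pt "0 0 0" --pt "0 0 0" --roll '[0,0,0,0]'

```text
t: 4.9
tool_pos: [643.1, -218.7, 54.7]
eef_rot: [-180.0, -0.0, 10.6]
wrist_force: [-1.1, 1.9, 5.2]
gripper_width: 17.8
```

Run:
```python
from h import *
s=readout.get_state();print(s['tool_pos'],s['eef_rot'],s['wrist_force'],s['gripper_width'])
p,d=camera("wrist");p2,d=camera("side")
a=p;b=cv2.resize(p2[220:350,220:400],(532,384),interpolation=2)
save("w2",np.hstack([cv2.resize(a[100:300,150:370],(422,384)),b])[:,:800])
```

```text
[ 643.08019763 -218.71326156   54.70742864] [-1.79992606e+02 -3.40203052e-02  1.05929000e+01] [-1.09580053  1.93503432  5.18791695] 17.77349475037236
```

View pics/w2.png

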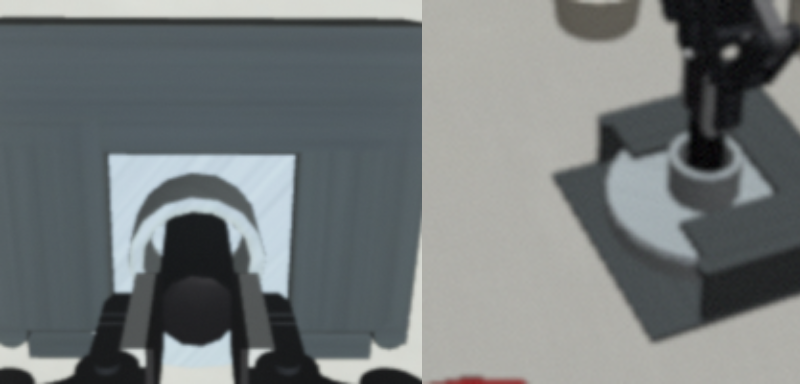

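Knob is held between both pads (px 198,310 in the left panel). Now a 3 mm lift and the slide along rack -x.

Emit:
apply_moves --pt "0 0 0.3" --pt "0 0 0" --pt "-0.98 -0.18 0" --pt "-0.98 -0.18 0" --pt "-1.48 -0.27 0" --pt "-1.48 -0.27 0" --roll '[0,0,0,0,0,0]'

```text
t: 5.75
tool_pos: [592.3, -228.5, 57.2]
eef_rot: [180.0, 0.0, 10.5]
wrist_force: [0.9, 0.2, -3.4]
gripper_width: 17.6
```

Wrist force now reads -3.4 N, the pair's weight, so it is carried. Continuing.

Emit:
apply_moves --pt "-1.48 -0.27 0" --pt "-1.48 -0.27 0" --pt "-1.48 -0.27 0" --pt "-1.48 -0.27 0" --pt "-0.98 -0.18 0" --pt "0 0 0" --roll '[0,0,0,0,0,0]'

```text
t: 6.5
tool_pos: [523.9, -241.1, 57.4]
eef_rot: [180.0, 0.0, 10.5]
wrist_force: [0.5, -0.3, -1.9]
gripper_width: 17.2
```

Emit:
apply_moves --pt "0 0 2" --pt "0 0 3" --pt "0 0 4" --pt "0 0 4" --pt "0 0 2" --pt "0 0 0" --roll '[0,0,0,0,0,0]'

```text
t: 7.25
tool_pos: [526.2, -240.6, 209.1]
eef_rot: [179.9, -0.2, 10.6]
wrist_force: [0.6, 0.4, -3.1]
gripper_width: 17.5
```

Run:
```python
from h import *
s=readout.get_state();print(s['tool_pos'],s['eef_rot'],s['wrist_force'],s['gripper_width'])
t=s['tool_pos']
p,d=camera("wrist")
c=cal("side");q,d=camera("side");W=cloud("s",d,c);W[d<=0]=np.nan
dist=np.hypot(W[...,0]-t[0],W[...,1]-t[1])
m=(dist<75)&(W[...,2]>60)&(W[...,2]<t[2]-5)
v,u=np.where(m);print(u.min(),u.max(),v.min(),v.max(),np.nanpercentile(W[m][:,2],[1,5,50,95]))
K,o,A=c
x=A.T@(t-o);uv=K@x/x[2];print(uv)
u0,v0=int(uv[0]),int(uv[1]);b=cv2.resize(q[v0-60:v0+90,u0-90:u0+90],(461,384),interpolation=2)
save("w3",np.hstack([cv2.resize(p[60:344,100:412],(422,384))[:,:338],b]))
```

```text
[ 526.18960969 -240.59752162  209.0790254 ] [179.88703796  -0.20203402  10.61842269] [ 0.60728122  0.40738016 -3.08510164] 17.52546890560276
209 285 204 258 [160.07096778 163.29587035 177.31843577 201.15241187]
[246.41100425 206.63682736   1.        ]
```

View pics/w3.png

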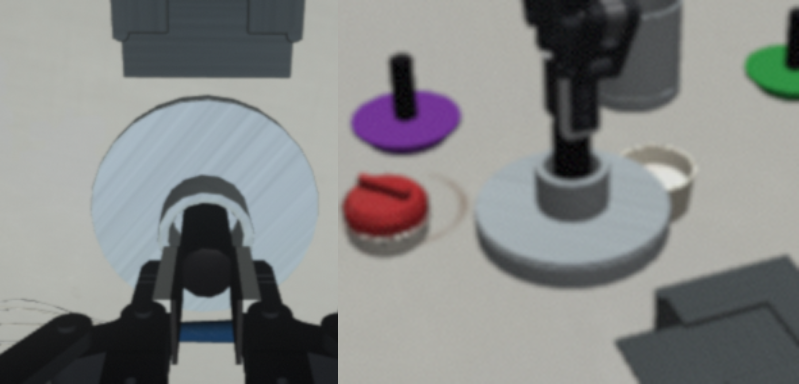

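Pair hangs level in the grip, clear of the rack, cover nested. Carry it to a stand-off in front of the canister and measure the rim from near.

Emit:
apply_moves --pt "0 2 0" --pt "0 4 0" --pt "0 5 0" --pt "0 5 0" --pt "0 5 0" --pt "0 5 0" --pt "0 5 0" --pt "0 5 0" --pt "0 4 0" --pt "0 2 0" --roll '[0,0,0,0,0,0,0,0,0,0]'

```text
t: 8.6
tool_pos: [522.4, 183.8, 206.2]
eef_rot: [-179.9, 0.1, 10.9]
wrist_force: [0.3, -0.3, -2.1]
gripper_width: 17.6
```

Emit:
apply_moves --pt "0 0 0" --pt "0 0 0" --pt "0 0 0" --roll '[0,0,0]'

```text
t: 8.98
tool_pos: [524.7, 178.1, 207.0]
eef_rot: [180.0, 0.0, 10.5]
wrist_force: [-0.2, -0.2, -3.0]
gripper_width: 17.2
```

```bash
cat > rim.py <<'E'
from h import *
def fit(X):
    A=np.c_[2*X,np.ones(len(X))];s=np.linalg.lstsq(A,(X**2).sum(1),rcond=None)[0];return s[:2].round(1),np.sqrt(s[2]+s[0]**2+s[1]**2).round(1)
s=readout.get_state();print(s['tool_pos'],s['eef_rot'],s['wrist_force'],s['gripper_width'])
for n in("wrist","side"):
    c=cal(n);p,d=camera(n);np.savez(n+"2",p=p,d=d);W=cloud(n,d,c);W[d<=0]=np.nan
    m=(np.hypot(W[...,0]-656.5,W[...,1]-182)<60)&(W[...,2]>94)&(W[...,2]<108);X=W[m]
    ang=np.degrees(np.arctan2(X[:,1]-182,X[:,0]-656));print(n,m.sum(),np.median(X[:,2]),fit(X[:,:2]),cv2.minEnclosingCircle(X[:,:2].astype(np.float32)),np.histogram(ang,8,(-180,180))[0])
    if n=="wrist":save("w4",p)
E
python3 rim.py
```

```text
[524.68513321 178.0644291  206.99705551] [1.79969968e+02 2.46276796e-02 1.04656417e+01] [-0.20228959 -0.16800593 -2.95519134] 17.151875467817376
wrist 1045 100.43303893719536 (array([654.5, 181.3]), np.float64(43.8)) ((654.9292602539062, 181.28302001953125), 45.91486358642578) [180 229 198   0   0  53 209 176]
side 210 97.11618070856758 (array([657.3, 181. ]), np.float64(44.3)) ((657.4441528320312, 182.2661590576172), 48.07958984375) [22 39 35 15 26 32 30 11]
```

View pics/w4.png

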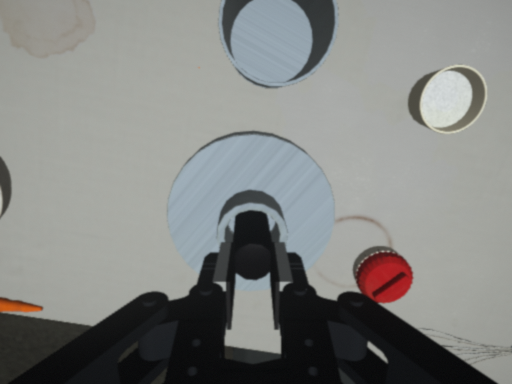

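Rim: wrist camera (654.7,181.3), top camera (656.4,182.3), radius 45.9 as given. I use (655.5,181.7).

Emit:
apply_moves --pt "2 0.4 0" --pt "4 0 0" --pt "4 0 0" --pt "2.1 0 0" --pt "1 0 0" --pt "0 0 -2" --pt "0 0 -1.5" --pt "0 0 -1" --pt "0 0 0" --pt "0 0 0" --roll '[0,0,0,0,0,0,0,0,0,0]'

```text
t: 10.32
tool_pos: [655.9, 183.5, 163.1]
eef_rot: [-180.0, -0.1, 10.6]
wrist_force: [-0.5, -0.5, -2.2]
gripper_width: 17.3
```

Run:
```python
from h import *
s=readout.get_state();print(s['tool_pos'],s['eef_rot'],s['wrist_force'],s['gripper_width'])
p,d=camera("side");q,_=camera("wrist")
save("w5",np.hstack([cv2.resize(p[60:210,195:345],(384,384),interpolation=2),cv2.resize(q[60:344,114:398],(384,384))]))
```

```text
[655.88014992 183.51826464 163.10414442] [-1.79989321e+02 -6.70444027e-02  1.05755471e+01] [-0.49716481 -0.4543924  -2.18617682] 17.347571491973973
```

View pics/w5.png

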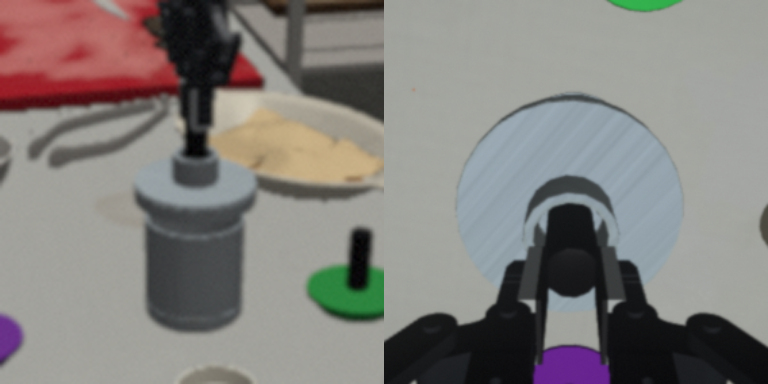

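Side view: cover axis at px 196 over canister axis at px 195. Descending with force checks.

Emit:
apply_moves --pt "0 -0.15 -0.6" --pt "0 0 -0.5" --pt "0 0 -0.4" --pt "0 0 -0.3" --pt "0 0 0" --pt "0 0 0" --roll '[0,0,0,0,0,0]'

```text
t: 11.18
tool_pos: [655.7, 181.9, 144.4]
eef_rot: [-180.0, -0.0, 10.6]
wrist_force: [-0.2, -0.0, -2.0]
gripper_width: 17.3
```

No contact, plug is entering.

Emit:
apply_moves --pt "0 0 -0.3" --pt "0 0 -0.2" --pt "0 0 -0.1" --pt "0 0 0" --roll '[0,0,0,0]'

```text
t: 11.68
tool_pos: [655.6, 181.9, 138.2]
eef_rot: [-180.0, 0.0, 10.6]
wrist_force: [0.4, 0.1, -2.8]
gripper_width: 16.9
```

Emit:
apply_moves --pt "0 0 -0.1" --pt "0 0 0" --pt "0 0 -0.1" --pt "0 0 0" --roll '[0,0,0,0]'

```text
t: 12.18
tool_pos: [655.8, 182.4, 136.9]
eef_rot: [-180.0, -0.1, 10.6]
wrist_force: [-0.8, 2.3, 2.2]
gripper_width: 17.3
```

Contact at 137 as predicted (136.7). A slight press, then release.

Emit:
apply_moves --pt "0 0 -0.1" --pt "0 0 0" --pt "0 0 0" --roll '[0,0,0]'

```text
t: 12.55
tool_pos: [655.8, 182.8, 136.5]
eef_rot: [-179.9, -0.1, 10.6]
wrist_force: [-2.4, 1.5, 5.9]
gripper_width: 17.2
```

Emit:
apply_moves --claw 7.0 --pt "0 0 0" --pt "0 0 0" --pt "0 0 0" --pt "0 0 0" --pt "0 0 0" --pt "0 0 0" --pt "0 0 0" --roll '[0,0,0,0,0,0,0]'

```text
t: 13.42
tool_pos: [655.6, 181.9, 135.3]
eef_rot: [-180.0, -0.0, 10.6]
wrist_force: [0.4, -0.4, -0.1]
gripper_width: 69.9
```

Run:
```python
from h import *
s=readout.get_state();print(s['tool_pos'],s['eef_rot'],s['wrist_force'],s['gripper_width'])
for n in("wrist","side"):
    c=cal(n);p,d=camera(n);W=cloud(n,d,c);W[d<=0]=np.nan
    sat=p.max(-1)
    for a,b,r,l in((156,170,30,'knob'),(128,140,30,'collar'),(103,113,60,'plate')):
        m=(np.hypot(W[...,0]-655.5,W[...,1]-182)<r)&(W[...,2]>a)&(W[...,2]<b);X=W[m]
        if len(X):print(n,l,m.sum(),X.mean(0).round(1),np.median(X[:,2]).round(1),X[:,:2].min(0).round(1),X[:,:2].max(0).round(1))
    if n=="wrist":q=p
save("w6",np.hstack([cv2.resize(p[60:210,195:345],(384,384),interpolation=2),cv2.resize(q[60:344,114:398],(384,384))]))
```

```text
[655.64095278 181.88924533 135.28547158] [-1.79996225e+02 -5.08985878e-03  1.05776410e+01] [ 0.4311684  -0.3681528  -0.12481816] 69.88054329699469
wrist knob 1558 [657.6 182.5 163.5] 164.3 [644.8 171.2] [666.3 192.8]
wrist collar 1729 [662.7 183.2 133.8] 134.3 [637.9 161.2] [676.6 202.6]
wrist plate 16392 [663.4 183.3 108.6] 108.6 [600.3 127. ] [710.7 237. ]
side knob 40 [654.4 178.5 161.2] 162.1 [647.3 171. ] [662.8 191.8]
side collar 110 [656.3 174.9 132.9] 132.4 [637.2 161.3] [678.4 201.6]
side plate 634 [654.4 168.4 107. ] 107.0 [603.  126.4] [712.1 234.2]
```

View pics/w6.png

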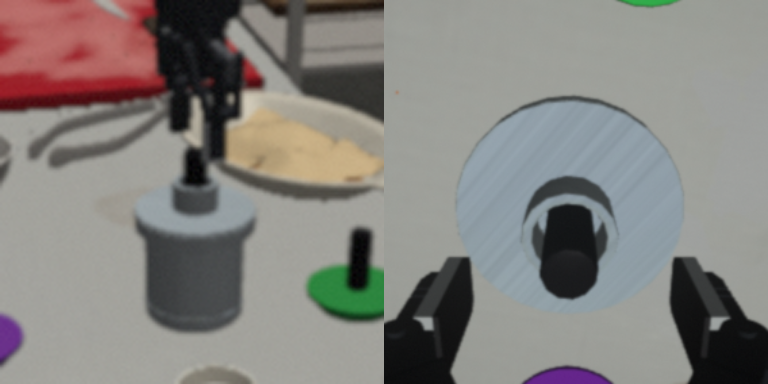

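Seated and released: knob top 164, collar top 134, plate 108, all as given for fully home. Now down to the collar and close.

Emit:
apply_moves --pt "0.1 0 -1" --pt "0 0 -1" --pt "0 0 -0.7" --pt "0 0 0" --pt "0 0 0" --roll '[0,0,0,0,0]'

```text
t: 14.15
tool_pos: [656.7, 182.0, 108.5]
eef_rot: [-180.0, -0.0, 10.6]
wrist_force: [0.1, 0.6, -0.6]
gripper_width: 70.0
```

Emit:
apply_moves --claw 2.0 --pt "0 0 0" --pt "0 0 0" --pt "0 0 0" --pt "0 0 0" --pt "0 0 0" --pt "0 0 0" --pt "0 0 0" --pt "0 0 0" --roll '[0,0,0,0,0,0,0,0]'

```text
t: 15.15
tool_pos: [657.7, 182.8, 110.3]
eef_rot: [-179.9, -0.2, 10.6]
wrist_force: [-0.5, 2.1, 6.8]
gripper_width: 20.5
```

Width 20.5 doesn't fit a 42 mm collar, so I look.

Run:
```python
from h import *
s=readout.get_state();print(s['tool_pos'],s['eef_rot'],s['wrist_force'],s['wrist_torque'],s['gripper_width'])
for n in("wrist","side"):
    c=cal(n);p,d=camera(n);W=cloud(n,d,c);W[d<=0]=np.nan
    for a,b,r,l in((156,170,30,'knob'),(128,140,30,'collar'),(100,116,60,'plate')):
        m=(np.hypot(W[...,0]-655.5,W[...,1]-182)<r)&(W[...,2]>a)&(W[...,2]<b);X=W[m]
        if len(X):print(n,l,m.sum(),X.mean(0).round(1),np.median(X[:,2]).round(1),X[:,:2].min(0).round(1),X[:,:2].max(0).round(1))
    if n=="wrist":q=p
save("w7",np.hstack([cv2.resize(p[60:210,195:345],(384,384),interpolation=2),cv2.resize(q[60:344,114:398],(384,384))]))
```

```text
[657.65003364 182.84741259 110.33156696] [-179.94707808   -0.20622739   10.59755459] [-0.48418458  2.06211666  6.81457204] [ 0.10914625 -0.01374262  0.02590405] 20.542195662180223
wrist knob 3357 [660.6 182.6 163.3] 164.0 [645.  159.5] [671.9 207. ]
wrist collar 1468 [669.1 184.1 133.9] 134.2 [656.9 163.2] [676.6 202.3]
wrist plate 16834 [673.7 184.8 108.6] 108.6 [600.  126.6] [711.  237.1]
side knob 97 [656.2 172.9 162.9] 162.7 [645.9 157.3] [671.5 198.7]
side collar 96 [654.6 171.6 132.9] 132.4 [637.5 158.9] [678.6 197.6]
side plate 715 [654.1 165.7 106.9] 107.0 [602.9 122.9] [712.  236.3]
```

View pics/w7.png

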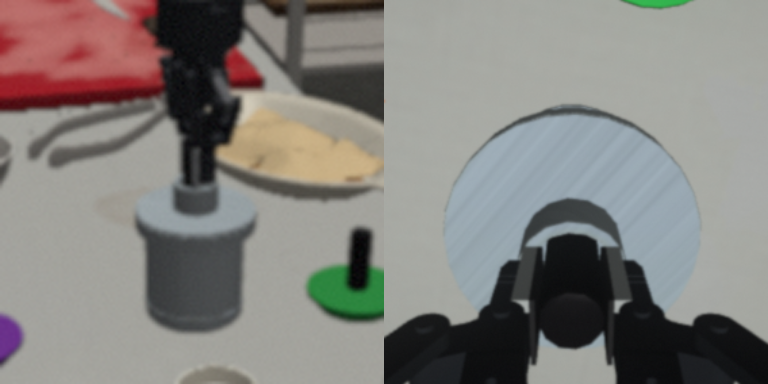

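The side view shows the fingertips on top of the collar (px 183), not around it. The physical tips sit higher than the TCP figure suggests. Opening again and measuring the actual tip height in the wrist depth.

Emit:
apply_moves --claw 6.0 --pt "0 0 0" --pt "0 0 0" --pt "0 0 0" --pt "0 0 0" --pt "0 0 0" --pt "0 0 0" --roll '[0,0,0,0,0,0]'

```text
t: 16.0
tool_pos: [656.6, 181.9, 108.2]
eef_rot: [-180.0, -0.0, 10.6]
wrist_force: [-0.1, 0.1, 0.6]
gripper_width: 60.1
```

Run:
```python
from h import *
s=readout.get_state();t=s['tool_pos'];print(t,s['wrist_force'],s['gripper_width'])
c=cal("wrist");p,d=camera("wrist");W=cloud("w",d,c);W[d<=0]=np.nan
R0=R.from_euler('xyz',s['eef_rot'],degrees=True).as_matrix();L=(W-t)@R0  # tool frame
np.save('L',L)
# body/fingers: tool-frame y profile by z (behind TCP is -z)
dark=(p.max(-1)<110)
for a in range(-130,10,8):
    m=(L[...,2]>a)&(L[...,2]<=a+8)&(abs(L[...,0])<60)&(abs(L[...,1])<90)
    for sgn in(-1,1):
        k=m&(L[...,1]*sgn>14);X=L[k]
        if len(X)>5:print(a,sgn,k.sum(),'y',np.percentile(X[:,1],[2,50,98]).round(),'x',np.percentile(X[:,0],[2,98]).round())
save("w8",p)
K,o,A=cal("side");q,d2=camera("side");W2=cloud("s",d2,(K,o,A));W2[d2<=0]=np.nan;L2=(W2-t)@R0
for a in range(-130,10,8):
    m=(L2[...,2]>a)&(L2[...,2]<=a+8)&(abs(L2[...,0])<60)&(abs(L2[...,1])<90);X=L2[m]
    if len(X)>3:print('side',a,m.sum(),'y',np.percentile(X[:,1],[2,50,98]).round(),'x',np.percentile(X[:,0],[2,98]).round())
```

```text
[656.63930585 181.85231123 108.24816975] [-0.11131624  0.07349227  0.63449542] 60.14871451143243
-114 -1 1297 y [-59. -22. -15.] x [12. 18.]
-114 1 1360 y [15. 23. 62.] x [11. 18.]
-106 -1 2897 y [-63. -51. -15.] x [ 7. 18.]
-106 1 3048 y [15. 53. 65.] x [ 7. 18.]
-98 -1 1826 y [-62. -51. -21.] x [ 8. 17.]
-98 1 1838 y [22. 53. 64.] x [ 8. 17.]
-90 -1 3980 y [-61. -50. -29.] x [-9. 13.]
-90 1 3980 y [30. 51. 62.] x [-9. 13.]
-82 -1 1595 y [-60. -43. -29.] x [-4. 14.]
-82 1 1573 y [31. 44. 61.] x [-4. 14.]
-74 -1 614 y [-50. -32. -29.] x [-3. 13.]
-74 1 629 y [31. 34. 52.] x [-3. 13.]
-66 -1 565 y [-42. -30. -29.] x [-10.  11.]
-66 1 551 y [30. 31. 44.] x [-10.  11.]
-58 -1 532 y [-42. -31. -29.] x [-10.  11.]
-58 1 531 y [30. 32. 44.] x [-10.  11.]
-50 -1 460 y [-43. -30. -29.] x [-10.  11.]
-50 1 465 y [31. 32. 44.] x [-10.  11.]
-42 -1 356 y [-42. -30. -29.] x [-10.  11.]
-42 1 346 y [31. 31. 44.] x [-10.  11.]
-34 -1 346 y [-32. -17. -14.] x [-13.  11.]
-34 1 363 y [14. 18. 34.] x [-14.  11.]
-26 -1 261 y [-20. -16. -14.] x [-12.  13.]
-26 1 261 y [14. 16. 20.] x [-13.  14.]
-18 -
[... 413 characters left out ...]
-114 103 y [-61.  28.  68.] x [-15.  13.]
side -106 116 y [-61.  26.  66.] x [-15.  14.]
side -98 83 y [-58.  35.  65.] x [-15.  14.]
side -90 88 y [-60.  40.  64.] x [-12.  14.]
side -82 97 y [-55.  38.  63.] x [-11.  15.]
side -74 38 y [-40. -30.  47.] x [-10.   8.]
side -66 69 y [-34. -26.  46.] x [-9. 13.]
side -58 95 y [-33.   3.  45.] x [-9. 14.]
side -50 80 y [-35.   8.  45.] x [-9. 12.]
side -42 67 y [-33.   9.  44.] x [-9.  9.]
side -34 45 y [-32.   7.  38.] x [-10.  10.]
side -26 62 y [-16.   9.  21.] x [-19.   1.]
side -18 59 y [-2. 16. 21.] x [-19.  18.]
side -10 56 y [-1. 16. 22.] x [-19.  19.]
side -2 629 y [-45.  18.  54.] x [-51.  50.]
side 6 152 y [-4. 47. 57.] x [-54.  40.]
```

Measured at 60 mm opening: pads run from 72 to 34 mm behind the TCP, so tips are about 28 mm behind it at 42 mm. To have the tips at z≈112 I need TCP z≈84. Knob clearance holds: knob top would be 80 mm behind the TCP, and the hand parts there stay over 20 mm off the axis.

Emit:
apply_moves --pt "-0.05 0 -0.8" --pt "0 0 -0.8" --pt "0 0 -0.5" --pt "0 0 -0.3" --pt "0 0 0" --pt "0 0 0" --roll '[0,0,0,0,0,0]'

```text
t: 16.85
tool_pos: [656.3, 182.0, 84.6]
eef_rot: [-180.0, -0.0, 10.6]
wrist_force: [-0.3, 1.2, 0.5]
gripper_width: 59.7
```

Emit:
apply_moves --claw 2.5 --pt "0 0 0" --pt "0 0 0" --pt "0 0 0" --pt "0 0 0" --pt "0 0 0" --pt "0 0 0" --pt "0 0 0" --pt "0 0 0" --roll '[0,0,0,0,0,0,0,0]'

```text
t: 17.85
tool_pos: [656.5, 182.2, 85.0]
eef_rot: [-180.0, -0.1, 10.6]
wrist_force: [-0.2, 0.3, 5.9]
gripper_width: 40.1
```

Width 40.1: collar gripped. Lifting gently first.

Emit:
apply_moves --pt "0 0 0.2" --pt "0 0 0.3" --pt "0 0 0.5" --pt "0 0 0.5" --pt "0 0 0" --roll '[0,0,0,0,0]'

```text
t: 18.48
tool_pos: [656.5, 182.0, 100.0]
eef_rot: [-180.0, -0.1, 10.6]
wrist_force: [-0.7, -0.2, -1.1]
gripper_width: 40.1
```

Emit:
apply_moves --pt "0 0 0.5" --pt "0 0 1" --pt "0 0 1.5" --pt "0 0 1.5" --pt "0 0 1.5" --pt "0 0 1.5" --pt "0 0 1.5" --pt "0 0 1" --pt "0 0 0" --pt "0 0 0" --roll '[0,0,0,0,0,0,0,0,0,0]'

```text
t: 19.73
tool_pos: [655.9, 181.8, 198.6]
eef_rot: [180.0, 0.1, 10.6]
wrist_force: [-0.0, -0.7, -1.1]
gripper_width: 40.2
```

Run:
```python
from h import *
s=readout.get_state();print(s['tool_pos'],s['eef_rot'],s['wrist_force'],s['gripper_width'])
ims=[]
for n in("side","top"):
    c=cal(n);p,d=camera(n);W=cloud(n,d,c);W[d<=0]=np.nan;g=p.max(-1)
    for a,b,r,l in((155,169,20,'knob'),(101,109,55,'lid flange'),(190,240,65,'cover')):
        m=(np.hypot(W[...,0]-655.5,W[...,1]-182)<r)&(W[...,2]>a)&(W[...,2]<b);X=W[m]
        if len(X)>5:print(n,l,m.sum(),np.percentile(X[:,2],[5,50,95]).round(1),X[:,:2].min(0).round(1),X[:,:2].max(0).round(1))
    o=np.load(n+".npz")['p'].astype(int);ims.append(p)
    print(n)
save("w9",np.hstack([cv2.resize(ims[0][30:210,180:360],(400,400),interpolation=2),cv2.resize(ims[1][90:290,130:330],(400,400),interpolation=2)]))
```

```text
[655.86526563 181.7588529  198.58972561] [1.79993178e+02 5.47062815e-02 1.05801196e+01] [-0.01581507 -0.69614256 -1.131352  ] 40.227854145424146
side knob 55 [156.1 161.1 164.4] [647.3 169.8] [668.8 188.8]
side lid flange 545 [101.7 103.1 104.7] [609.5 132. ] [706.8 230.9]
side cover 1001 [205.3 220.3 234.9] [602.5 122. ] [712.7 235.8]
side
top lid flange 30 [102.2 103.8 105.4] [649.8 134.3] [676.6 141.9]
top cover 95 [209.5 220.  222. ] [639.9 126.6] [678.9 142. ]
top
```

View pics/w9.png

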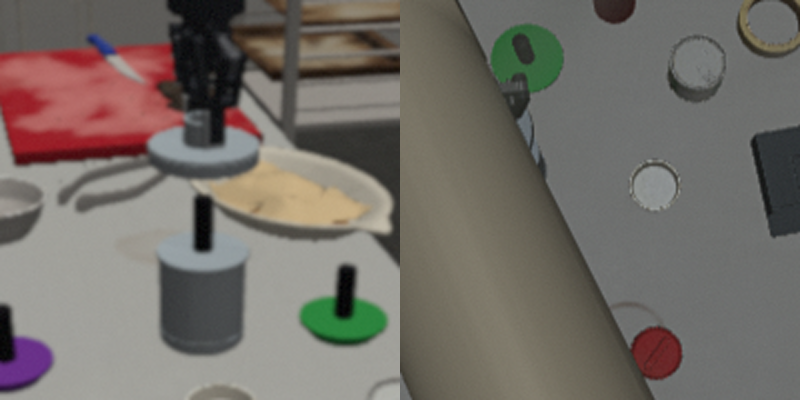

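Inner lid seated (flange top about 104, knob top about 164) and the cover level, about 118 mm above the lid. Handing in.

```bash
python3 -c "
from h import *
s=readout.get_state();print(s['t'],abs(s['dq']).max(),s['gripper_width']);print(finish_job())"
```

```text
19.825 0.1204308507300887 39.68130610425514
the job is handed in; nothing more can be done
None
```

I carried the nested pair out of the rack by the knob and seated it on the canister. I then let go, gripped the outer cover by its collar and lifted it off alone. I handed the job in at 19.8 s with the cover still held; no verdict was reported.

**Last checks**
- **Inner lid:** flange top read about 103–104 mm and knob top up to about 164 mm, which matches fully home.
- **Cover:** it looks level in the side view, with its axis within about 2 mm of the canister's. By the arm's travel it is about 118 mm above the inner lid. The grip opening was about 40 mm and the wrist showed 1.1 N hanging (1.5 N expected).
- **Canister:** upright in the last side view, with the lid within about 2 mm of its first measured position. I did not re-measure the canister itself.
- **Bystanders:** ramekin, tin and timer look unmoved in the last top view; I did not re-measure them.

**What went wrong or disagreed**
- **First collar grip failed:** the real fingertips were 24–34 mm behind the stated tool point. They closed at the top of the collar with about 7 N and no visible shift. I re-opened, measured the tips in the wrist camera's depth, went 24 mm lower and gripped properly.
- **Knob grip:** the opening read 17 mm on the 22 mm knob, because only its upper part was held. It held all the way to the canister.

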